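# Fit the load spring of the vegetable firmness tester

## Task

Refit the tension spring on the firmness tester: put the pin at its orange end fully down into the hole of the dark lug, then stretch the spring and lower the eye at its green end over the brass post until it lies flat on the deck. If the pull has drawn the pin up, press the orange end down again until it rests on the lug; leave the spring taut with both ends fully home. The post is clamped somewhere along its slot, so feel or look for it; work gently, never overstretch the spring or press hard on the tester, and leave the cup, the dropper bottle and the timer where they stand.

Things in the scene. Friction and masses are not known exactly. Their poses are not given: they have to be found in the camera images.
- tester: Firmness tester, fixed: grey base plate 250x130 mm, top at z = 16 mm. Origin: centre of underside; x runs along the spring line (y = -30 mm) from lug to post, z up. On it an aluminium deck, top at z = 30 mm, 34 mm wide, x = -71 to 107 mm, with a slot 12 mm wide (x = 35 to 97 mm) for the post's carriage. White cradle and plunger at y > 10 mm, up to 52 mm high, are not to be touched.
- lug_hole (a point): Centre of the mouth of the upright hole in the dark steel lug (block 28 mm along x, 34 mm wide, top at z = 52 mm of the tester, 22 mm above the deck). Hole 9 mm wide, chamfered, 36 mm deep. Axes as the tester.
- slot_mid (a point): Middle of the post's range, at deck height, 146 mm along x from the hole. Axes as the tester. The brass post (8 mm thick, 11 mm high above the deck, top 2.5 mm tapering to 5 mm, on a red carriage just below deck level) stands up to 12 mm either way from here along x, exactly on the spring line. Its place is not measured: touch it or look. It does not yield under load.
- spring: Loose spring unit, about 0.09 kg, kept straight by a guide rod inside the coil. Origin: tip of its steel pin; x runs along the coil from pin to eye; z up as it stands at the start, on pin and eye. Pin 6 mm thick, z = 0 to 22 mm, rounded tip. Coil 16 mm thick, axis at z = 34 mm, x = 12 to 76 mm unstretched. Fully seated, the origin is level with the deck.
- pin_grip (a point): Middle of the orange grip block over the pin, 40 mm above the pin tip, axes as spring. Block 16 mm along x, 12 mm wide in y (grip it across y), from 22 to 58 mm above the pin tip; its underside comes to rest on the lug.
- pin_tip (a point): Tip of the pin, same point and axes as spring.
- eye (a point): Centre of the underside of the steel eye at the green end: ring 22 mm outside, 13 mm hole, 7 mm high; 110 mm along x from the pin when unstretched, underside level with the pin tip. Axes as spring.
- eye_grip (a point): Point in the green grip block at which to hold it, 28 mm above the underside of the eye and 22 mm from its centre towards the pin; axes as spring. Block 14 mm along x, 12 mm wide in y (grip it across y), 5 to 48 mm above the underside of the eye; under it a steel foot 22 mm wide, 7 mm high. Held firmly at this height the pull hardly tips the unit; held high it does, and the pin climbs out.
- stretch (a joint): Stretch of the spring, m: 0 = unstretched. Pull 2 N + 0.2 N per mm. With the eye on the post it is about 20 to 45 mm; beyond 60 mm the spring is spoilt. Both ends stay parallel: with the green block held level the pin rises in the lug as much as the eye. The eye clears the post at 12 mm of lift; at 20 mm the pin is nearly out. Under pull the pin rubs in the lug: moving it takes up to 15 N.
- cup: Sample cup with red lid, 44 mm wide, 76 mm high, origin at its underside. Bystander.
- dropper: Dropper bottle with blue cap, 28 mm wide, 73 mm high, origin at its underside. Bystander.
- timer: White bench timer, 32x64x62 mm, origin at its underside. Bystander.
Not all that is in view belongs to the job. Of the things shaped like the spring, the bare steel one is meant.

How it is judged:
On the way, in this order (a step that is already met when the one before it is completed fails the run):
1. the pin stands in the lug hole, seated to within 5 mm, with the spring not yet stretched (horizontal distance between pin_tip and lug_hole below 0.006 m and z of pin_tip in the frame of tester below 0.046 m and z of pin_tip in the frame of tester below 0.035 m and value of joint stretch below 0.006 m), for 0.2 s.
2. the spring is stretched by more than 15 mm with the pin still in the hole (horizontal distance between pin_tip and lug_hole below 0.006 m and z of pin_tip in the frame of tester below 0.046 m and value of joint stretch above 0.015 m), for 0.1 s.
At the end, for the whole second after the job is handed in: The pin is in the lug hole (within 6 mm of its axis, tip at most 5 mm above deck level), the eye is held by the post: underside within 4.5 mm of the deck, within 6 mm of the spring line, spring stretched by more than 15 mm, everything at rest (all of step 2 and z of pin_tip in the frame of tester below 0.035 m and z of eye in the frame of tester below 0.0345 m and y of eye in the frame of tester between -0.036 and -0.024 m and linear speed of spring below 0.01 m/s); the robot touches nothing.
It fails at once if the spring is stretched beyond 60 mm (value of joint stretch above 0.06 m).
It fails at once if spring and tester are pressed together with more than 75 N (all contacts added up; the pull of the seated spring alone makes up to 25 N) (contact force between spring and tester above 75 N).
It fails at once if the robot presses on the tester with more than 15 N (contact force between any of the fingers, the arm and tester above 15 N).
It fails at once if the cup, the dropper bottle or the timer is shifted by more than 20 mm (distance of any of cup, dropper, timer from where it was at the start of the episode above 0.02 m).
It also fails if it takes over 72 s, if anything falls off the work surface, if the arm or the gripper's body presses on something with over 40 N, if the wrist force passes 120 N, or if a joint passes its speed limit or range.

## Robot

A 7-joint arm with a two-finger parallel gripper is mounted at the origin on a cart in front of the work surface, level with it; the furniture and walls round the work are solid. World frame = base frame: x ahead of the robot, y to its left, z up, the work surface at z = 0. Lengths are in m, angles in rad, forces in N, time in s.
With the tool pointing down it reaches from about 0.425 to 0.925 m from the base axis. Payload 6.8 kg.
Tool frame: the origin (TCP) lies on the centre line of the jaws, within the pads' length; the fingertips stand 11 mm ahead of it and the grasp point (between the pads) lies 8 mm behind it; z points along the fingers, y is the direction in which the jaws open and shut (so a half turn about z gives the same grasp; the last joint's range is limited). The gripper opens to 85 mm and grips with 20 to 120 N. Pads are 22 mm wide; open, the fingers measure 114 mm over their backs; the gripper's body (76 mm by 85 mm) begins 54 mm behind the grasp point. The pads swing forward as they close: fully open they stand 13 mm farther back than shut.
Start: joints at [1.22, 0.477, 0.022, 1.555, -0.011, 1.109, -0.083], TCP at [0.162, -0.655, 0.242] pointing down, gripper open.
Joint ranges: [-2.96, 2.96], [-0.34, 2.1], [-1.41, 1.46], [0.24, 2.44], [-1.37, 4.51], [0.17, 1.92], [-2.96, 2.96]. Speed limits (rad/s): [2.39, 2.39, 3.14, 3.14, 3.14, 3.14, 3.14].

## Interface

Orientations are given as a rotation vector (axis times angle).
In Python, from bench import r gives the robot as it stands.
- The arm moves only by the tool send_rows, never from a script. Its argument "deltas" is a list of rows, each a list of 7 numbers: the opening, from 0 (shut) to 1 (fully open), then the shift along the tool's x, y, z as a fraction of full scale, then the turn, a rotation vector about the tool's x, y, z as a fraction of full scale. In form: [[hand, x, y, z, ax, ay, az], ...]. A call has 1 to 20 rows; each row is the pose to reach, as a shift and turn from the pose commanded when the call began, along the tool's axes at that moment, turning the shorter way round; what a row does not reach only later rows make up. Full scale, the value 1, is 150 mm for a shift and 180 degrees for a turn. A row lasts 1/12 s, in which the tool goes at most 41.7 mm and 7.16 degrees, less where a joint would pass 70% of its speed; a pose out of reach is approached as far as the arm can. A call with a number of a shift or a turn outside -1 to 1 is refused whole. A call with a gripper value outside its range is refused whole. The fingers move at their own pace and stop on an object; "squeeze" is the grip in N (left out, the last holds). Time passes only in rows, so rows that repeat a pose let the fingers close. It gives the time, the measured TCP pose, the force and the opening at its end, in the units of the state.
- r.get_obs(): the state, without advancing time (a new reading comes with each control period).
- r.grab_frame(name): name is "scene" or "side" or "wrist"; returns a dict with "pixels" (480x640x3 uint8, red, green, blue), "camera_matrix" (3x3 intrinsics, pixels), "rvec" (rotation vector, rad) and "tvec" (3), from world to camera coordinates, as OpenCV has them. Camera axes: x right, y down, z forward; pixel columns grow to the right and rows downward; lengths in m; the calibration is good to about 2 mm. The wrist camera is an equidistant fisheye: a pixel r from the principal point sees the ray r / f radians off the axis. A picture is of the moment at which its call begins. There is no depth.
- r.hand_in(): hands the job in, once; it reports no verdict.
The state is a dict: "clock": time; "joints": joint angles; "qvel": joint speeds; "tau": joint torques, N m; "tcp_pos": TCP position; "orientation": TCP orientation; "contact_force": force on the tool from outside, world axes, zero at the start; "moment": the same for the moment, N m; "grip_width": finger opening in m.
Only numpy, scipy, OpenCV 4.12 (cv2) and the standard library are available. Lean on these libraries where they do the work, as an engineer would, in place of code of your own. Each camera call takes 0.05 s, during which the arm holds its last target. There are 200 camera calls.

## Working session

There is one attempt and no reset: what is moved stays moved. The work goes in short steps, Python scripts to look and compute and a tool call to move; the robot and the scene stay as the last step left them, time stands still between calls to the robot, and variables do not carry over. Pictures are saved under pics/ and viewed, about 8 in all and at most 12, crops included, and the job is handed in when it is done.

Besides the shell and the picture viewer there is one more tool, called in YAML: its name, and indented under it one key for each argument. send_rows: Moves the arm, as the interface text tells. Shift numbers are shares of 150 mm and turn numbers shares of 180 degrees, none past 1 either way. Its arguments: {"type":"object","properties":{"deltas":{"type":"array","items":{"type":"array","items":{"type":"number"}}},"squeeze":{"type":"number"}},"required":["deltas"]}

```bash
ls; mkdir -p pics
python3 - <<'E'
from bench import r
import cv2,numpy as np
print(r.get_obs())
for n in ["scene","side","wrist"]:
    f=r.grab_frame(n); cv2.imwrite(f"pics/{n}0.png",f["pixels"][:,:,::-1]); print(n,f["camera_matrix"].tolist(),f["rvec"],f["tvec"])
    np.savez(f"pics/{n}0.npz",**f)
E
```

```text
pics
{'clock': 0.0, 'joints': array([ 1.21989147,  0.47782296,  0.02233074,  1.55647137, -0.01148676,
        1.10928629, -0.08312309]), 'qvel': array([-0.00041293,  0.00166452, -0.00095463,  0.00066849, -0.00022996,
       -0.00181351, -0.00107551]), 'tau': array([-2.02699408e-05, -5.96443391e+01,  1.60800867e+00, -2.81196338e+01,
        1.24495814e-02,  9.18635807e-03,  1.18460378e-06]), 'tcp_pos': array([ 0.16213611, -0.65464054,  0.24130179]), 'orientation': array([-3.11665832e+00, -3.80259078e-01,  5.81634917e-04]), 'contact_force': array([-0.23185401, -0.06186429,  0.41545495]), 'moment': array([-0.04575447, -0.03613892, -0.02788563]), 'grip_width': 0.08541297715731373}
scene [[511.80542701907234, 0.0, 327.3262441759568], [0.0, 511.80542701907234, 234.6722331525483], [0.0, 0.0, 1.0]] [ 0.92649834 -2.25948112  1.31199309] [0.3940838  0.31395054 0.72939519]
side [[512.9642420028459, 0.0, 318.4048868581373], [0.0, 512.9642420028459, 243.01606171524224], [0.0, 0.0, 1.0]] [ 0.12135076 -2.67194341  1.53029539] [0.5914936  0.08898859 1.12020898]
wrist [[371.64829954431775, 0.0, 316.4810776082075], [0.0, 371.64829954431775, 243.65029727811753], [0.0, 0.0, 1.0]] [-2.29475787  1.79450619  0.25353962] [-0.6741351  -0.03509993  0.3783857 ]
```

View pics/scene0.png

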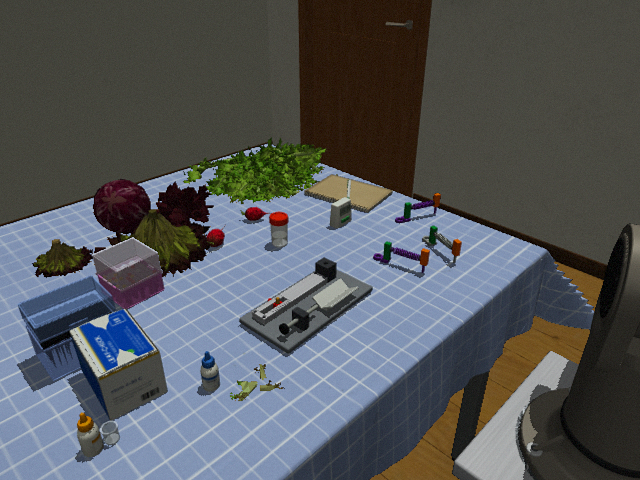

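View pics/side0.png

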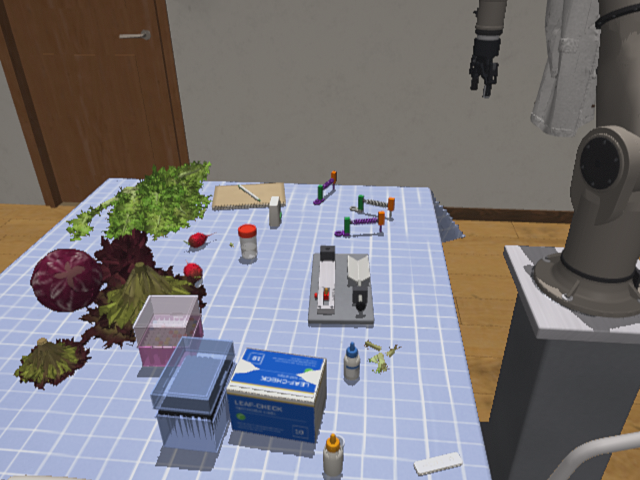

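Scene: steel spring, green end at (433,236) and orange at (457,247); tester with dark lug at (325,268) and red carriage at (275,303). Side: green at (361,203), orange at (391,205); lug at (327,253), carriage at (325,295).

```bash
cat > h.py <<'E'
import numpy as np,cv2
from bench import r
def ray(f,uv,fish=False):
    K=f["camera_matrix"];R=cv2.Rodrigues(np.array(f["rvec"]))[0];t=np.array(f["tvec"]).ravel()
    x=(uv[0]-K[0,2])/K[0,0];y=(uv[1]-K[1,2])/K[1,1]
    if fish:
        th=np.hypot(x,y);d=np.array([x/th*np.sin(th),y/th*np.sin(th),np.cos(th)]) if th>1e-9 else np.array([0,0,1.])
    else: d=np.array([x,y,1.])
    d=R.T@d; return -R.T@t,d/np.linalg.norm(d)
def onz(f,uv,z,fish=False):
    c,d=ray(f,uv,fish);return c+d*(z-c[2])/d[2]
def tri(rs):
    A=np.zeros((3,3));b=np.zeros(3)
    for c,d in rs:
        P=np.eye(3)-np.outer(d,d);A+=P;b+=P@c
    p=np.linalg.solve(A,b);return p,[float(np.linalg.norm((np.eye(3)-np.outer(d,d))@(p-c))) for c,d in rs]
def proj(f,p,fish=False):
    K=f["camera_matrix"];R=cv2.Rodrigues(np.array(f["rvec"]))[0];q=R@np.asarray(p)+np.array(f["tvec"]).ravel()
    if fish:
        rr=np.hypot(q[0],q[1]);th=np.arctan2(rr,q[2]);u=q[:2]/rr*th
    else:u=q[:2]/q[2]
    return u[0]*K[0,0]+K[0,2],u[1]*K[1,1]+K[1,2]
def blobs(f,kind,box=None,amin=15):
    h=cv2.cvtColor(f["pixels"],cv2.COLOR_RGB2HSV)
    lo,hi={"orange":((5,150,80),(15,255,255)),"green":((60,120,30),(85,255,255)),"red":((0,150,60),(4,255,255)),"dark":((0,0,0),(180,255,60))}[kind]
    m=cv2.inRange(h,lo,hi)
    if box:
        k=np.zeros_like(m);k[box[1]:box[3],box[0]:box[2]]=1;m*=k
    n,_,s,c=cv2.connectedComponentsWithStats(m)
    return [(np.round(c[i],1).tolist(),s[i].tolist()) for i in range(1,n) if s[i][4]>=amin]
E
python3 - <<'E'
from h import *
L=lambda n:dict(np.load(f"pics/{n}0.npz"))
s,d=L("scene"),L("side")
for k in("orange","green"):
    print(k,blobs(s,k,(360,180,480,280)),blobs(d,k,(300,160,410,250)))
a=cv2.resize(s["pixels"][225:360,230:480],None,fx=3,fy=3,interpolation=2)
b=cv2.resize(d["pixels"][190:330,300:410],None,fx=4,fy=4,interpolation=2)
cv2.imwrite("pics/c1.png",a[:,:,::-1]);cv2.imwrite("pics/c2.png",b[:,:,::-1])
E
```

```text
orange [([436.9, 199.0], [434, 193, 7, 14, 61]), ([457.3, 246.2], [453, 239, 8, 17, 59]), ([423.8, 256.4], [420, 249, 10, 17, 108])] [([333.4, 175.8], [331, 171, 5, 13, 42]), ([390.6, 203.7], [388, 198, 6, 13, 61]), ([380.9, 218.0], [378, 212, 6, 13, 63])]
green [([407.1, 209.8], [404, 202, 7, 16, 86]), ([432.2, 234.4], [429, 226, 8, 18, 92]), ([386.6, 250.0], [383, 242, 8, 18, 104])] [([320.0, 191.4], [318, 185, 5, 14, 44]), ([360.5, 202.0], [359, 195, 4, 15, 55]), ([346.7, 224.1], [345, 217, 5, 16, 66])]
```

View pics/c1.png

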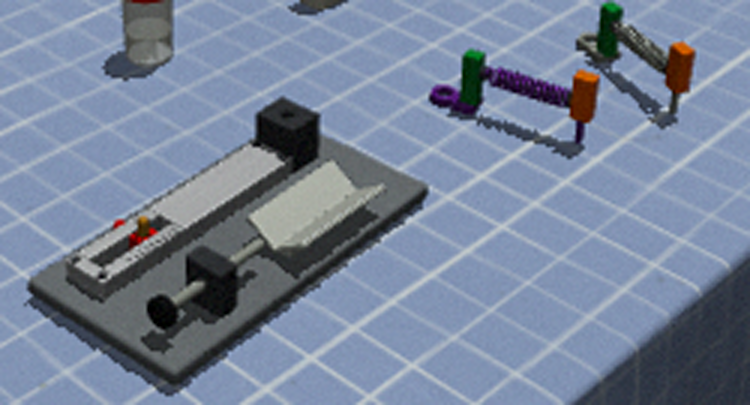

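View pics/c2.png

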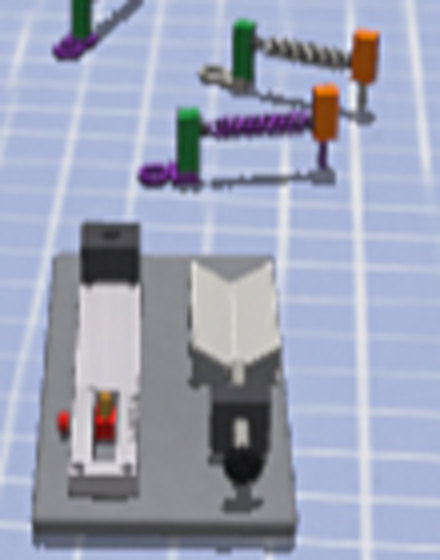

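The crops show: lug hole in scene (326,262), in side (328,249); post top in scene (277.7,298), in side (326.3,289.5); the bare steel spring is the one furthest right in both.

Run:
```python
from h import *
L=lambda n:dict(np.load(f"pics/{n}0.npz"))
s,d,w=L("scene"),L("side"),L("wrist")
def T(n,a,b): p,e=tri([ray(s,a),ray(d,b)]);print(n,p.round(4),np.round(e,4));return p
o=T("orange",(457.3,246.2),(390.6,203.7));g=T("green",(432.2,234.4),(360.5,202))
h=T("hole",(326,262.3),(328,249.3));p=T("post",(277.7,298),(326.3,289.5))
for n,uv in dict(R=(372.7,287.7),B=(289.3,352.7),Lf=(240,321.7)).items(): print(n,onz(s,uv,.016).round(4))
for n,uv in dict(FL=(313.75,254),NL=(308.5,321),NR=(373.5,321.5),FR=(369,254)).items(): print(n,onz(d,uv,.016).round(4))
u=(g-o)[:2];print("spring yaw",np.degrees(np.arctan2(u[1],u[0])),np.linalg.norm(u));u=(p-h)[:2];print("tester yaw",np.degrees(np.arctan2(u[1],u[0])),np.linalg.norm(u))
R=cv2.Rodrigues(r.get_obs()["orientation"])[0];print(R.round(3))
print(proj(w,o,True),proj(w,g,True),proj(w,h,True))
```

```text
orange [ 0.4263 -0.2898  0.0391] [0.0009 0.0009]
green [ 0.5076 -0.3134  0.0284] [0.0006 0.0006]
hole [ 0.5742 -0.0199  0.051 ] [0.0014 0.0014]
post [0.5661 0.1197 0.0385] [0.0008 0.0008]
R [ 0.4794 -0.0604  0.016 ]
B [0.4588 0.1875 0.016 ]
Lf [0.5846 0.1968 0.016 ]
FL [ 0.6103 -0.0512  0.016 ]
NL [0.5942 0.1969 0.016 ]
NR [0.4684 0.1881 0.016 ]
FR [ 0.4805 -0.0612  0.016 ]
spring yaw -16.153228393441413 0.08460836846989009
tester yaw 93.31294152169485 0.13986620260363716
[[ 0.971  0.24  -0.   ]
 [ 0.24  -0.971  0.001]
 [-0.    -0.001 -1.   ]]
(np.float64(62.62362657399845), np.float64(-66.78805507550214)) (np.float64(106.83148569020875), np.float64(-118.6401874267716)) (np.float64(-23.844031686641472), np.float64(-120.13564638228996))
```

```bash
cat >> h.py <<'E'
def plan(pos,yaw):
    """print shift (tool axes, /0.15 m) and turn (/180 deg) to a tool-down pose with tool x at yaw deg"""
    o=r.get_obs();R=cv2.Rodrigues(o["orientation"])[0];y=np.radians(yaw)
    Rt=np.array([[np.cos(y),np.sin(y),0],[np.sin(y),-np.cos(y),0],[0,0,-1.]])
    print("t",round(o["clock"],2),"tcp",o["tcp_pos"].round(4),"yaw",np.degrees(np.arctan2(R[1,0],R[0,0])).round(2),"F",o["contact_force"].round(1),"w",round(o["grip_width"],4))
    print("shift",(R.T@(np.array(pos)-o["tcp_pos"])/.15).round(3),"turn",(cv2.Rodrigues(R.T@Rt)[0].ravel()/np.pi).round(4))
E
python3 - <<'E'
from h import *
plan([.495,-.31,.2],-16.2)
L=lambda n:dict(np.load(f"pics/{n}0.npz"))
s,d=L("scene"),L("side")
print(tri([ray(s,(423.8,256.4)),ray(d,(380.9,218))]),tri([ray(s,(386.6,250)),ray(d,(346.7,224.1))]))
E
```

```text
t 0.15 tcp [ 0.1621 -0.6548  0.2416] yaw 13.91 F [-0.4  0.3  0.4] w 0.0856
shift [ 2.707 -1.697  0.279] turn [-0.0004  0.0002  0.1673]
(array([ 0.45302091, -0.19821172,  0.04161148]), [0.0003370021853957351, 0.0003370021853957113]) (array([ 0.53901883, -0.17952675,  0.02940346]), [0.0006798700629584417, 0.0006798700629583874])
```

send_rows:
  deltas:
    - [0.6, 0.2, -0.13, 0, 0, 0, 0]
    - [0.6, 0.4, -0.25, 0, 0, 0, 0]
    - [0.6, 0.6, -0.38, 0, 0, 0, 0]
    - [0.6, 0.8, -0.5, 0, 0, 0, 0]
    - [0.6, 0.95, -0.6, 0, 0, 0, 0]
  squeeze: 40

```text
clock: 0.57
tcp_pos: [0.2813, -0.531, 0.242]
orientation: [-3.117, -0.384, -0.001]
contact_force: [1.4, 0.0, -0.0]
grip_width: 0.0509
```

send_rows:
  deltas:
    - [0.6, 0.2, -0.13, 0, 0, 0, 0]
    - [0.6, 0.4, -0.25, 0, 0, 0, 0]
    - [0.6, 0.6, -0.38, 0, 0, 0, 0]
    - [0.6, 0.8, -0.5, 0, 0, 0, 0]
    - [0.6, 0.95, -0.6, 0, 0, 0, 0]

```text
clock: 0.98
tcp_pos: [0.3978, -0.4093, 0.2422]
orientation: [-3.117, -0.384, -0.001]
contact_force: [0.9, -1.0, 0.6]
grip_width: 0.0516
```

send_rows:
  deltas:
    - [0.6, 0.2, -0.13, 0.06, 0, 0, 0.03]
    - [0.6, 0.4, -0.25, 0.12, 0, 0, 0.06]
    - [0.6, 0.6, -0.38, 0.2, 0, 0, 0.1]
    - [0.6, 0.8, -0.5, 0.28, 0, 0, 0.13]
    - [0.6, 0.81, -0.5, 0.28, 0, 0, 0.167]
    - [0.6, 0.81, -0.5, 0.28, 0, 0, 0.167]
    - [0.6, 0.81, -0.5, 0.28, 0, 0, 0.167]

```text
clock: 1.57
tcp_pos: [0.4953, -0.3101, 0.2]
orientation: [3.111, -0.436, -0.001]
contact_force: [-0.4, -1.4, 0.9]
grip_width: 0.0512
```

Run:
```python
from h import *
plan([.5076,-.3134,.02],-16.2)
f=r.grab_frame("wrist");np.savez("pics/wrist1.npz",**f);cv2.imwrite("pics/wrist1.png",f["pixels"][:,:,::-1])
for z,k in((.04,"orange"),(.03,"green")):
    for b in blobs(f,k): print(k,b,onz(f,b[0],z,True).round(4))
```

```text
t 1.57 tcp [ 0.4953 -0.3101  0.2   ] yaw -15.94 F [-0.4 -1.4  0.9] w 0.0512
shift [ 0.086 -0.002  1.2  ] turn [0.0002 0.0003 0.0014]
orange ([459.5, 63.4], [454, 53, 19, 17, 48]) [ 0.5969 -0.4589  0.04  ]
orange ([309.7, 306.2], [303, 300, 14, 21, 138]) [ 0.4306 -0.2853  0.04  ]
orange ([204.5, 311.3], [196, 302, 17, 20, 207]) [ 0.4499 -0.1923  0.04  ]
green ([169.6, 7.1], [155, 0, 32, 17, 157]) [ 0.7162 -0.2427  0.03  ]
green ([348.3, 48.5], [338, 37, 21, 26, 388]) [ 0.6291 -0.3744  0.03  ]
green ([318.4, 207.6], [311, 195, 16, 25, 333]) [ 0.5095 -0.3155  0.03  ]
green ([160.9, 216.5], [146, 204, 32, 27, 438]) [ 0.5415 -0.1812  0.03  ]
```

View pics/wrist1.png

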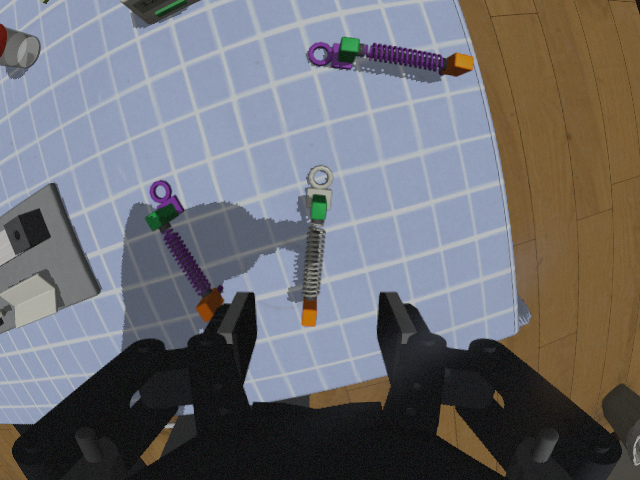

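Wrist view: steel spring in the middle, eye ring at (320,176), green at (318,208), coil from (316,225) to (312,297), orange at (310,312).

Run:
```python
from h import *
f=dict(np.load("pics/wrist1.npz"))
P=lambda uv,z:onz(f,uv,z,True)[:2]
e=P((320,176.5),.004);a=P((316,226),.034);b=P((312,297),.034);o=P((309.7,316.5),.058);g=P((318.5,208),.048)
print("eye",e,"coil",a,b,"otop",o,"gtop",g)
ang=lambda u:np.degrees(np.arctan2(u[1],u[0]))
for n,u in dict(coil=a-b,eb=e-b,eo=e-o,go=g-o).items(): print(n,ang(u).round(2),np.linalg.norm(u).round(4))
u=(e-o)/np.linalg.norm(e-o);gg=e-.022*u;print("eyegrip",gg)
print("cam",ray(f,(316,243),True))
```

```text
eye [ 0.53127984 -0.32331607] coil [ 0.49597246 -0.30961942] [ 0.4359138  -0.28883257] otop [ 0.42978714 -0.28536817] gtop [ 0.5123615  -0.31632589]
coil -19.09 0.0636
eb -19.88 0.1014
eo -20.5 0.1084
go -20.55 0.0882
eyegrip [ 0.51067314 -0.31561127]
cam (array([ 0.56313693, -0.32918578,  0.33063934]), array([-0.2629398 ,  0.07634247, -0.96178713]))
```

send_rows:
  deltas:
    - [0.6, 0.1, 0.005, 0.2, 0, 0, 0.0215]
    - [0.6, 0.1, 0.005, 0.4, 0, 0, 0.0215]
    - [0.6, 0.1, 0.005, 0.6, 0, 0, 0.0215]
    - [0.6, 0.1, 0.005, 0.7, 0, 0, 0.0215]
    - [0.6, 0.1, 0.005, 0.8, 0, 0, 0.0215]
    - [0.6, 0.1, 0.005, 0.8, 0, 0, 0.0215]

```text
clock: 2.12
tcp_pos: [0.5068, -0.3157, 0.0776]
orientation: [-3.093, 0.547, 0.008]
contact_force: [-0.2, 0.5, -0.2]
grip_width: 0.0511
```

send_rows:
  deltas:
    - [0.6, 0, 0, 0.1, 0, 0, 0]
    - [0.6, 0, 0, 0.2, 0, 0, 0]
    - [0.6, 0, 0, 0.3, 0, 0, 0]
    - [0.6, 0, 0, 0.4, 0, 0, 0]
    - [0.6, 0, 0, 0.4, 0, 0, 0]
    - [0.0, 0, 0, 0.4, 0, 0, 0]
    - [0.0, 0, 0, 0.4, 0, 0, 0]
    - [0.0, 0, 0, 0.4, 0, 0, 0]
    - [0.0, 0, 0, 0.4, 0, 0, 0]
    - [0.0, 0, 0, 0.4, 0, 0, 0]
    - [0.0, 0, 0, 0.4, 0, 0, 0]
  squeeze: 40

```text
clock: 3.03
tcp_pos: [0.5106, -0.3157, 0.0219]
orientation: [3.093, -0.546, 0.004]
contact_force: [-1.3, 0.0, 7.2]
grip_width: 0.0114
```

Run:
```python
from h import *
plan([.5105,-.3155,.02],-19.8)
f=r.grab_frame("wrist");np.savez("pics/wrist2.npz",**f);cv2.imwrite("pics/wrist2.png",f["pixels"][:,:,::-1])
```

```text
t 3.03 tcp [ 0.5106 -0.3157  0.0219] yaw -20.03 F [-1.3  0.   7.2] w 0.0114
shift [-0.001 -0.001  0.013] turn [ 0.0002 -0.0008 -0.0013]
```

send_rows:
  deltas:
    - [0.0, 0, 0, -0.1, 0, 0, 0]
    - [0.0, 0, 0, -0.25, 0, 0, 0]
    - [0.0, 0, 0, -0.45, 0, 0, 0]
    - [0.0, -0.08, -0.2, -0.65, 0, 0, 0]
    - [0.0, -0.16, -0.4, -0.8, 0, 0, 0]
    - [0.0, -0.24, -0.6, -1.0, 0, 0, 0]
    - [0.0, -0.33, -0.8, -1.0, 0, 0, 0]
    - [0.0, -0.33, -0.8, -1.0, 0, 0, 0]
  squeeze: 80

```text
clock: 3.75
tcp_pos: [0.5058, -0.1776, 0.1728]
orientation: [-3.093, 0.532, -0.005]
contact_force: [-1.4, 0.7, -1.8]
grip_width: 0.0114
```

send_rows:
  deltas:
    - [0.0, 0, -0.05, -0.1, 0, 0, -0.04]
    - [0.0, -0.05, -0.1, -0.2, 0, 0, -0.08]
    - [0.0, -0.1, -0.2, -0.2, 0, 0, -0.12]
    - [0.0, -0.15, -0.3, -0.2, 0, 0, -0.16]
    - [0.0, -0.2, -0.4, -0.2, 0, 0, -0.2]
    - [0.0, -0.25, -0.5, -0.2, 0, 0, -0.24]
    - [0.0, -0.3, -0.6, -0.2, 0, 0, -0.28]
    - [0.0, -0.34, -0.7, -0.2, 0, 0, -0.32]
    - [0.0, -0.34, -0.84, -0.2, 0, 0, -0.36]
    - [0.0, -0.34, -0.84, -0.2, 0, 0, -0.4]
    - [0.0, -0.34, -0.84, -0.2, 0, 0, -0.44]
    - [0.0, -0.34, -0.84, -0.2, 0, 0, -0.48]
    - [0.0, -0.34, -0.84, -0.2, 0, 0, -0.52]
    - [0.0, -0.34, -0.84, -0.2, 0, 0, -0.56]
    - [0.0, -0.34, -0.84, -0.2, 0, 0, -0.6]
    - [0.0, -0.34, -0.84, -0.2, 0, 0, -0.633]
    - [0.0, -0.34, -0.84, -0.2, 0, 0, -0.633]
    - [0.0, -0.34, -0.84, -0.2, 0, 0, -0.633]

```text
clock: 5.25
tcp_pos: [0.4993, -0.0496, 0.2003]
orientation: [-2.148, -2.292, 0.0]
contact_force: [0.8, -0.4, -1.3]
grip_width: 0.0111
```

Run:
```python
from h import *
plan([.5688,.068,.1],93.7); print(r.get_obs()["joints"].round(2))
f=r.grab_frame("wrist");np.savez("pics/wrist3.npz",**f);cv2.imwrite("pics/wrist3.png",f["pixels"][:,:,::-1])
```

```text
t 5.25 tcp [ 0.4993 -0.0496  0.2003] yaw 93.71 F [ 0.8 -0.4 -1.3] w 0.0111
shift [0.752 0.513 0.668] turn [-0.0001 -0.      0.0001]
[ 0.4   0.28 -0.5   1.98  0.17  0.92 -0.12]
```

View pics/wrist3.png

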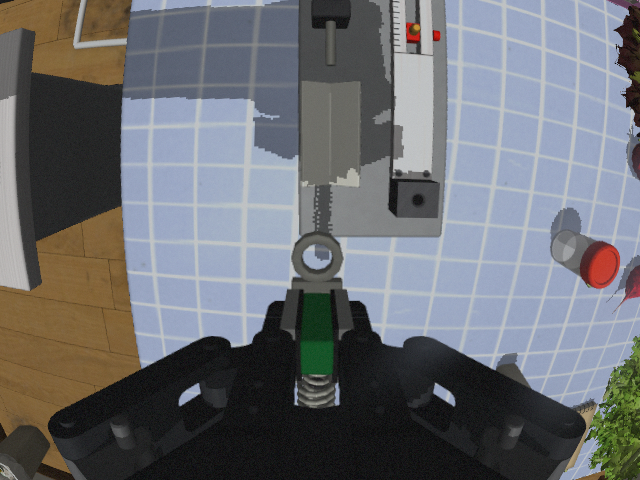

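Wrist view: spring held, eye ring centre (317,257), lug hole (417.5,199), post top (415,29), tester edge lines vertical in the image.

Run:
```python
from h import *
f=dict(np.load("pics/wrist3.npz"));o=r.get_obs();R=cv2.Rodrigues(o["orientation"])[0]
h=onz(f,(417.5,199.5),.052,True);p=onz(f,(415,28.5),.041,True)
e=onz(f,(317.3,257.5),.1838,True)
print("hole",h,"post",p,"eye tool",(R.T@(e-o["tcp_pos"])).round(4))
u=(p-h)[:2];print(np.degrees(np.arctan2(u[1],u[0])),np.linalg.norm(u))
a,b=onz(f,(443,236),.016,True),onz(f,(447.5,20),.016,True);u=(b-a)[:2];print("edge",np.degrees(np.arctan2(u[1],u[0])))
a,b=onz(f,(301,235),.016,True),onz(f,(299,60),.016,True);u=(b-a)[:2];print("edge",np.degrees(np.arctan2(u[1],u[0])))
```

```text
hole [ 0.57674136 -0.01869022  0.052     ] post [0.56713076 0.11903777 0.041     ] eye tool [0.0217 0.001  0.0165]
93.99160420578163 0.1380628989996258
edge 93.83097151335497
edge 94.11741078474694
```

send_rows:
  deltas:
    - [0.0, 0.15, 0.1, 0, 0, 0, -0.001]
    - [0.0, 0.35, 0.25, 0.05, 0, 0, -0.001]
    - [0.0, 0.55, 0.4, 0.2, 0, 0, -0.001]
    - [0.0, 0.7, 0.52, 0.35, 0, 0, -0.001]
    - [0.0, 0.757, 0.52, 0.5, 0, 0, -0.001]
    - [0.0, 0.757, 0.52, 0.65, 0, 0, -0.001]
    - [0.0, 0.757, 0.52, 0.7, 0, 0, -0.001]
    - [0.0, 0.757, 0.52, 0.7, 0, 0, -0.001]
    - [0.0, 0.757, 0.52, 0.7, 0, 0, -0.001]

```text
clock: 6.05
tcp_pos: [0.5697, 0.0687, 0.0957]
orientation: [2.143, 2.297, -0.001]
contact_force: [0.3, -0.1, 0.1]
grip_width: 0.0111
```

Run:
```python
from h import *
plan([.5697,.0688,.095],93.9)
im=[]
for n,(cx,cy) in dict(scene=(320,262),side=(328,245)).items():
    f=r.grab_frame(n);np.savez(f"pics/{n}4.npz",**f)
    print(n,blobs(f,"orange",(cx-60,cy-60,cx+60,cy+60)),blobs(f,"green",(cx-90,cy-60,cx+60,cy+60)))
    im.append(cv2.resize(f["pixels"][cy-50:cy+50,cx-40:cx+40],None,fx=5,fy=5,interpolation=cv2.INTER_CUBIC))
cv2.imwrite("pics/c4.png",np.hstack(im)[:,:,::-1])
```

```text
t 6.05 tcp [0.5697 0.0687 0.0957] yaw 93.99 F [ 0.3 -0.1  0.1] w 0.0111
shift [ 0.001 -0.     0.005] turn [-0.0001  0.0002  0.0005]
scene [([327.5, 235.7], [323, 228, 9, 19, 86])] [([344.9, 218.8], [342, 216, 7, 7, 24]), ([293.3, 259.8], [292, 251, 4, 20, 44])]
side [([380.9, 218.0], [378, 212, 6, 13, 63])] [([326.6, 248.6], [324, 240, 6, 19, 101])]
```

View pics/c4.png

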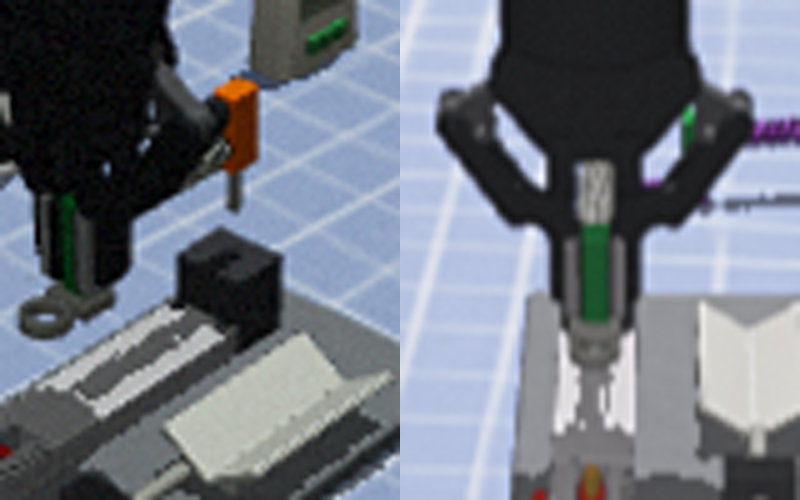

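Run:
```python
from h import *
s,d=dict(np.load("pics/scene4.npz")),dict(np.load("pics/side4.npz"))
h=np.array([.5757,-.019])
for z in(.0737,.0757): print("tip",np.round(proj(s,[*h,z]),1))
print("hole",np.round(proj(s,[*h,.052]),1),"d",np.round(proj(s,[h[0]+.005,h[1],.052]),1),np.round(proj(s,[h[0],h[1]+.005,.052]),1))
print("side hole",np.round(proj(d,[*h,.052]),1),np.round(proj(d,[h[0]+.005,h[1],.052]),1))
t=np.array([.5697,.0687]);u=np.array([np.cos(1.639),np.sin(1.639)])
e=t+.022*u; print("eye in side",np.round(proj(d,[*e,.079]),1),"green",np.round(proj(d,[*t,.1]),1),"scene eye",np.round(proj(s,[*e,.079]),1))
g=s["pixels"][:,:,:].astype(int).sum(2);print(g[256:268,319:334])
g=d["pixels"].astype(int).sum(2);print(dict(np.load("pics/side0.npz"))["pixels"].astype(int).sum(2)[244:256,319:338])
```

```text
tip [325.2 253.6]
tip [325.2 252.7]
hole [325.1 262.4] d [323.4 261.5] [323.4 263.4]
side hole [327.1 248.5] [324.9 248.4]
eye in side [326.3 264.8] green [326.4 250.5] scene eye [287.7 274.3]
[[513 511 498 507 515 520 509 510 517 501 497 514 492 499 510]
 [540 534 513 491 357 317 464 516 501 506 504 507 497 500 500]
 [541 549 455 293 173 171 220 334 471 520 514 520 506 513 507]
 [509 355 199 162 143 154 159 163 231 322 451 528 513 506 504]
 [243 174 161 154 163 154 170 168 149 165 225 320 402 528 514]
 [145 157 166 162 162 149 138 139 132 139 161 169 183 277 410]
 [143 157 163 168 144  99  94  86 114 143 158 146 158 152 197]
 [176 173 160  80  84  51  64  31  56 131 168 170 165 161 157]
 [119  96  86  54  54  54  87 121 160 150 163 168 149 172 168]
 [ 61  60  66  67  66  59  92 166 163 166 170 167 158 115  64]
 [ 63  63  61  31  96 161 146 161 157 168 145 160 108  37  42]
 [ 50  42  61  39  90  89 120 153 173 155 123  61  64  19  48]]
[[589 584 547 547 549 546 554 592 590 590 588 599 626 633 610 583 579 577
  572]
 [595 516 414 410 412 412 426 476 475 473 473 481 501 503 483 476 558 591
  585]
 [572 382 240 234 237 239 238 251 246 246 249 252 251 250 239 295 526 605
  603]
 [564 326 218 223 229 229 219 203 194 198 197 225 224 220 215 282 518 597
  593]
 [566 328 227 231 233 232 198 157 146 154 161 226 240 235 228 285 510 580
  572]
 [569 331 231 238 241 244 215 171 166 165 206 239 245 243 232 284 510 581
  573]
 [575 330 231 237 247 250 245 230 224 224 247 252 244 242 229 288 510 582
  575]
 [571 282 191 207 214 210 210 209 212 212 216 209 209 203 193 264 503 586
  577]
 [532 200 125 143 144 144 142 141 141 145 147 141 141 137 130 228 493 588
  581]
 [449 163 103 126 123 127 124 119 125 124 128 122 123 114 113 200 439 518
  516]
 [410 179 107 123 124 122 124 123 130 128 123 124 127 117 112 174 363 427
  424]
 [410 207 117 124 129 129 126 124 127 130 126 123 126 119 116 173 363 426
  418]]
```

Run:
```python
from h import *
s=dict(np.load("pics/scene4.npz"));g=s["pixels"].astype(int).sum(2)
print(g[245:257,320:334])
g=dict(np.load("pics/scene0.npz"))["pixels"].astype(int).sum(2);print(g[256:268,319:334])
print(blobs(s,"orange",(310,220,340,250)),[np.round(proj(s,[.5757+a*.002,-.019-.005*b,.0747+.036]),1) for a in(0,) for b in (0,1)])
```

```text
[[201 188 141 121 106 127 125 106 147 308 496 497 510 498]
 [198 163 203 320 460 277 131 162 334 496 526 519 526 532]
 [148 321 502 533 537 350 150 162 333 510 489 532 571 587]
 [489 500 516 519 513 341 135 178 350 543 556 580 558 530]
 [520 508 497 489 491 337 138 180 399 612 562 541 516 498]
 [496 512 503 504 495 330 140 168 387 588 550 518 515 497]
 [500 494 492 520 523 373 132 175 349 532 536 538 524 523]
 [499 507 540 584 569 318 134 155 342 502 497 510 529 549]
 [539 572 594 555 519 283 116 181 417 514 495 509 506 524]
 [600 557 534 511 508 473 333 299 499 500 498 506 504 510]
 [540 503 499 508 499 513 492 492 515 497 507 502 512 506]
 [511 498 507 515 520 509 510 517 501 497 514 492 499 510]]
[[468 451 458 457 473 453 472 460 452 460 462 454 441 452 457]
 [490 484 460 454 317 281 415 480 476 463 452 444 464 449 449]
 [491 508 408 250 154 147 204 295 414 480 464 468 461 466 467]
 [480 322 192 148 131 140 142 151 212 291 423 486 467 468 460]
 [199 145 119 143 149 143 148 146 148 157 200 296 359 481 462]
 [126 126 144 141 137 135 107 139 128 121 134 148 176 236 379]
 [148 151 152 144 114  98  74  78  98 122 136 145 131 132 179]
 [159 139 147 145 112  35  35  47  46 119 125 151 136 144 128]
 [119 145 133 152 142 101 103 127 144 144 154 143 159 150 145]
 [ 56  78 123 149 149 148 138 136 148 155 150 151 133  89  58]
 [ 36  57  49  80 117 151 142 151 150 136 140 138 110  41  26]
 [ 41  26  61  50  55  59 108 131 165 135  92  68  39  41  45]]
[([327.5, 235.7], [323, 228, 9, 19, 86])] [array([325.3, 238. ]), array([327.1, 237.1])]
```

Pin tip in scene at (326.5,254), hole at (325.7,262.7): pin is about 2 mm short along the spring line. Correct and lower gently.

send_rows:
  deltas:
    - [0.0, 0.013, 0, 0.03, 0, 0, 0]
    - [0.0, 0.013, 0, 0.08, 0, 0, 0]
    - [0.0, 0.013, 0, 0.12, 0, 0, 0]
    - [0.0, 0.013, 0, 0.13, 0, 0, 0]
    - [0.0, 0.013, 0, 0.15, 0, 0, 0]
    - [0.0, 0.013, 0, 0.17, 0, 0, 0]
    - [0.0, 0.013, 0, 0.18, 0, 0, 0]
    - [0.0, 0.013, 0, 0.18, 0, 0, 0]

```text
clock: 6.82
tcp_pos: [0.5697, 0.0709, 0.0681]
orientation: [2.14, 2.299, -0.0]
contact_force: [0.8, -1.9, -0.3]
grip_width: 0.0108
```

Run:
```python
from h import *
plan([.5696,.0707,.052],93.9)
```

```text
t 6.82 tcp [0.5697 0.0709 0.0681] yaw 94.09 F [ 0.8 -1.9 -0.3] w 0.0108
shift [-0.001 -0.001  0.107] turn [0.     0.0001 0.0011]
```

send_rows:
  deltas:
    - [0.0, 0, 0, 0.02, 0, 0, 0]
    - [0.0, 0, 0, 0.04, 0, 0, 0]
    - [0.0, 0, 0, 0.06, 0, 0, 0]
    - [0.0, 0, 0, 0.075, 0, 0, 0]
    - [0.0, 0, 0, 0.08, 0, 0, 0]
    - [0.0, 0, 0, 0.08, 0, 0, 0]

```text
clock: 7.32
tcp_pos: [0.5696, 0.0711, 0.0561]
orientation: [2.14, 2.299, -0.0]
contact_force: [2.5, -2.5, -1.0]
grip_width: 0.0111
```

Run:
```python
from h import *
plan([.5696,.0707,.052],93.9)
s=r.grab_frame("scene");np.savez("pics/scene5.npz",**s)
print(blobs(s,"orange",(300,210,345,270)))
cv2.imwrite("pics/c5.png",cv2.resize(s["pixels"][205:325,230:390],None,fx=4,fy=4,interpolation=cv2.INTER_CUBIC)[:,:,::-1])
```

```text
t 7.32 tcp [0.5696 0.0711 0.0561] yaw 94.1 F [ 2.5 -2.5 -1. ] w 0.0111
shift [-0.003 -0.     0.027] turn [0.     0.     0.0011]
[([326.2, 252.3], [322, 245, 8, 18, 84])]
```

View pics/c5.png

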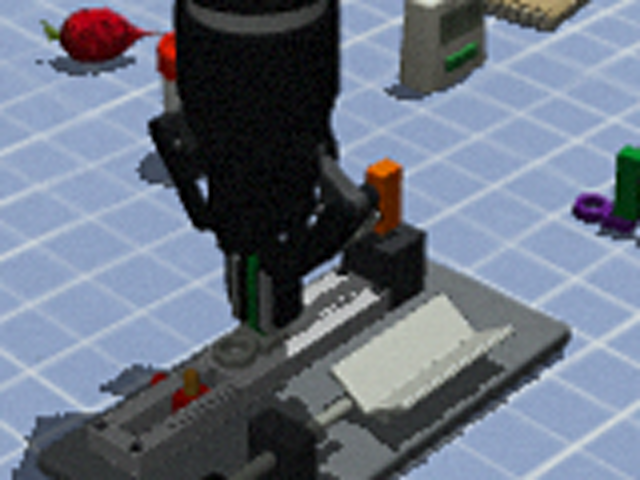

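Pin is in the hole with about 4 mm left to go (orange base just above the lug).

send_rows:
  deltas:
    - [0.0, -0.005, 0.002, 0.005, 0, 0, 0]
    - [0.0, -0.008, 0.004, 0.015, 0, 0, 0]
    - [0.0, -0.008, 0.004, 0.02, 0, 0, 0]
    - [0.0, -0.008, 0.004, 0.027, 0, 0, 0]
    - [0.0, -0.008, 0.004, 0.03, 0, 0, 0]
    - [0.0, -0.008, 0.004, 0.03, 0, 0, 0]

```text
clock: 7.87
tcp_pos: [0.5698, 0.0704, 0.052]
orientation: [-2.14, -2.299, 0.0]
contact_force: [-1.6, -0.3, 3.0]
grip_width: 0.011
```

Run:
```python
from h import *
plan([.5696,.0707,.051],93.9)
s=r.grab_frame("scene");np.savez("pics/scene6.npz",**s)
print(blobs(s,"orange",(300,210,345,270)))
```

```text
t 7.87 tcp [0.5698 0.0704 0.052 ] yaw 94.11 F [-1.6 -0.3  3. ] w 0.011
shift [ 0.002 -0.001  0.006] turn [-0.0002 -0.      0.0012]
[([326.2, 254.3], [322, 247, 8, 18, 81])]
```

send_rows:
  deltas:
    - [0.0, 0, 0, 0.004, 0, 0, 0]
    - [0.0, 0, 0, 0.008, 0, 0, 0]
    - [0.0, 0, 0, 0.008, 0, 0, 0]
    - [0.0, 0, 0, 0.008, 0, 0, 0]

```text
clock: 8.25
tcp_pos: [0.5699, 0.0704, 0.0519]
orientation: [2.14, 2.299, -0.001]
contact_force: [-5.4, -1.1, 15.6]
grip_width: 0.0111
```

Run:
```python
from h import *
plan([.5696,.0707,.051],93.9)
s=r.grab_frame("scene");np.savez("pics/scene6.npz",**s)
print(blobs(s,"orange",(300,210,345,270)))
```

```text
t 8.25 tcp [0.5699 0.0704 0.0519] yaw 94.11 F [-5.4 -1.1 15.6] w 0.0111
shift [ 0.002 -0.002  0.006] turn [-0.0001  0.0001  0.0012]
[([326.3, 254.4], [322, 247, 8, 18, 85])]
```

Seated (15.6 N, motion stopped). Now lift ~13.5 mm and stretch part of the way.

send_rows:
  deltas:
    - [0.0, 0, 0, -0.02, 0, 0, 0]
    - [0.0, 0, 0, -0.05, 0, 0, 0]
    - [0.0, 0, 0, -0.08, 0, 0, 0]
    - [0.0, 0, 0, -0.1, 0, 0, 0]
    - [0.0, 0.02, 0, -0.1, 0, 0, 0]
    - [0.0, 0.05, 0, -0.1, 0, 0, 0]
    - [0.0, 0.08, 0, -0.1, 0, 0, 0]
    - [0.0, 0.1, 0, -0.1, 0, 0, 0]
    - [0.0, 0.12, 0, -0.1, 0, 0, 0]
    - [0.0, 0.13, 0, -0.1, 0, 0, 0]
    - [0.0, 0.13, 0, -0.1, 0, 0, 0]
  squeeze: 100

```text
clock: 9.22
tcp_pos: [0.5689, 0.0892, 0.0655]
orientation: [2.14, 2.299, -0.001]
contact_force: [0.6, -5.2, 1.1]
grip_width: 0.0107
```

Run:
```python
from h import *
plan([.568,.0974,.0655],93.9)
f=r.grab_frame("wrist");np.savez("pics/wrist7.npz",**f)
cv2.imwrite("pics/c7.png",cv2.resize(f["pixels"][100:400,160:480],None,fx=2,fy=2,interpolation=cv2.INTER_CUBIC)[:,:,::-1])
s=r.grab_frame("scene");np.savez("pics/scene7.npz",**s)
print(blobs(s,"orange",(300,210,345,270)))
```

```text
t 9.22 tcp [0.5689 0.0892 0.0655] yaw 94.11 F [ 0.6 -5.2  1.1] w 0.0107
shift [ 0.055 -0.002  0.   ] turn [0.     0.0004 0.0012]
[([325.1, 248.2], [321, 241, 9, 18, 100])]
```

View pics/c7.png

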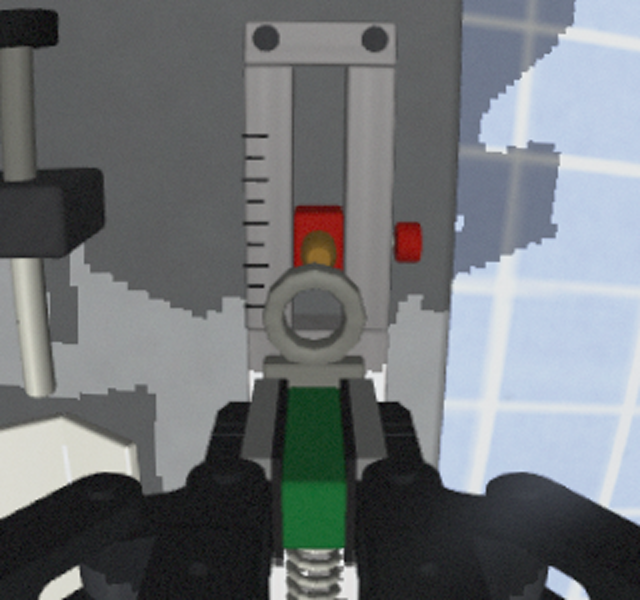

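Ring centre at crop (316,312) → (318,256); post top at crop (319,243) → (319.5,221.5), slightly ahead and well lined up.

Run:
```python
from h import *
f=dict(np.load("pics/wrist7.npz"));o=r.get_obs();R=cv2.Rodrigues(o["orientation"])[0]
e=onz(f,(318,256),.050,True);p=onz(f,(319.5,222),.041,True);print(e,p,(R.T@(e-o["tcp_pos"])).round(4),(R.T@(p-e)).round(4))
h=cv2.cvtColor(f["pixels"],cv2.COLOR_RGB2HSV);m=cv2.inRange(h,(12,120,60),(28,255,255))[200:250,300:340];y,x=np.nonzero(m);print(x.min()+300,x.max()+300,y.min()+200,y.max()+200)
s=dict(np.load("pics/scene7.npz"))
```

```text
[0.56864236 0.11186728 0.05      ] [0.56841565 0.12424134 0.041     ] [0.023  0.0013 0.0155] [0.0124 0.0007 0.009 ]
311 327 215 232
```

send_rows:
  deltas:
    - [0.0, 0.02, 0.001, -0.002, 0, 0, 0]
    - [0.0, 0.04, 0.002, -0.004, 0, 0, 0]
    - [0.0, 0.06, 0.003, -0.004, 0, 0, 0]
    - [0.0, 0.075, 0.004, -0.004, 0, 0, 0]
    - [0.0, 0.085, 0.004, -0.004, 0, 0, 0]
    - [0.0, 0.085, 0.004, -0.004, 0, 0, 0]

```text
clock: 9.82
tcp_pos: [0.5682, 0.1007, 0.0656]
orientation: [2.141, 2.298, -0.004]
contact_force: [1.5, -8.7, -0.9]
grip_width: 0.0105
```

Run:
```python
from h import *
plan([.568,.1016,.052],93.9)
f=r.grab_frame("wrist");np.savez("pics/wrist8.npz",**f)
cv2.imwrite("pics/c8.png",cv2.resize(f["pixels"][200:300,260:380],None,fx=4,fy=4,interpolation=cv2.INTER_CUBIC)[:,:,::-1])
s=r.grab_frame("scene");np.savez("pics/scene8.npz",**s)
print(blobs(s,"orange",(300,210,345,270)))
```

```text
t 9.82 tcp [0.5682 0.1007 0.0656] yaw 94.06 F [ 1.5 -8.7 -0.9] w 0.0105
shift [ 0.006 -0.001  0.091] turn [-0.0004  0.0008  0.0009]
[([325.1, 248.1], [321, 241, 9, 18, 104])]
```

View pics/c8.png

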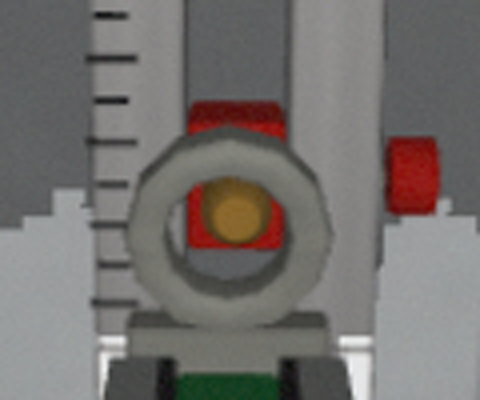

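Run:
```python
from h import *
f=dict(np.load("pics/wrist8.npz"));o=r.get_obs();R=cv2.Rodrigues(o["orientation"])[0]
e=onz(f,(317.2,257.2),.048,True);p=onz(f,(319,254.5),.041,True);print((R.T@(p-e)).round(4), (R.T@(e-o["tcp_pos"])).round(4))
```

```text
[-0.001   0.0008  0.007 ] [0.0218 0.001  0.0175]
```

Post sits inside the ring within about 1 mm. Lower slowly.

send_rows:
  deltas:
    - [0.0, 0, 0.004, 0.01, 0, 0, 0]
    - [0.0, 0, 0.004, 0.02, 0, 0, 0]
    - [0.0, 0, 0.004, 0.03, 0, 0, 0]
    - [0.0, 0, 0.004, 0.04, 0, 0, 0]
    - [0.0, 0, 0.004, 0.045, 0, 0, 0]
    - [0.0, 0, 0.004, 0.045, 0, 0, 0]

```text
clock: 10.42
tcp_pos: [0.5691, 0.1001, 0.0592]
orientation: [2.141, 2.297, -0.004]
contact_force: [1.3, -8.6, 3.5]
grip_width: 0.0106
```

Run:
```python
from h import *
plan([.568,.1016,.052],93.9)
s=r.grab_frame("scene")
print(blobs(s,"orange",(300,210,345,270)))
```

```text
t 10.42 tcp [0.5691 0.1001 0.0592] yaw 94.02 F [ 1.3 -8.6  3.5] w 0.0106
shift [ 0.011 -0.007  0.048] turn [-0.0003  0.001   0.0007]
[([325.0, 250.6], [321, 243, 8, 18, 107])]
```

Going down freely, pin following. Continue.

send_rows:
  deltas:
    - [0.0, 0, 0, 0.01, 0, 0, 0]
    - [0.0, 0, 0, 0.02, 0, 0, 0]
    - [0.0, 0, 0, 0.03, 0, 0, 0]
    - [0.0, 0, 0, 0.035, 0, 0, 0]
    - [0.0, 0, 0, 0.04, 0, 0, 0]
    - [0.0, 0, 0, 0.04, 0, 0, 0]

```text
clock: 10.97
tcp_pos: [0.5691, 0.1002, 0.0533]
orientation: [2.141, 2.297, -0.004]
contact_force: [1.2, -7.5, 3.3]
grip_width: 0.0104
```

send_rows:
  deltas:
    - [0.0, 0, 0, 0.007, 0, 0, 0]
    - [0.0, 0, 0, 0.014, 0, 0, 0]
    - [0.0, 0, 0, 0.014, 0, 0, 0]

```text
clock: 11.22
tcp_pos: [0.5692, 0.1, 0.0521]
orientation: [2.141, 2.296, -0.005]
contact_force: [-2.3, -8.8, 11.3]
grip_width: 0.011
```

Run:
```python
from h import *
plan([.568,.1016,.052],93.9)
s=r.grab_frame("scene")
print(blobs(s,"orange",(300,210,345,270)))
```

```text
t 11.22 tcp [0.5692 0.1    0.0521] yaw 94.0 F [-2.3 -8.8 11.3] w 0.011
shift [ 0.011 -0.008  0.001] turn [-0.0002  0.0011  0.0005]
[([325.0, 253.7], [321, 246, 9, 18, 107])]
```

send_rows:
  deltas:
    - [0.0, -0.01, 0, 0, 0, 0, 0]
    - [0.0, -0.02, 0, -0.002, 0, 0, 0]
    - [0.0, -0.022, 0, -0.003, 0, 0, 0]
    - [0.0, -0.022, 0, -0.003, 0, 0, 0]

```text
clock: 11.6
tcp_pos: [0.5695, 0.0978, 0.0522]
orientation: [2.141, 2.297, -0.002]
contact_force: [0.6, -6.9, 6.5]
grip_width: 0.0103
```

send_rows:
  deltas:
    - [0.3, 0, 0, 0, 0, 0, 0]
    - [0.3, 0, 0, 0, 0, 0, 0]
    - [0.3, 0, 0, 0, 0, 0, 0]
    - [0.3, 0, 0, 0, 0, 0, 0]
    - [0.3, 0, 0, -0.1, 0, 0, 0]
    - [0.3, 0, 0, -0.3, 0, 0, 0]
    - [0.3, 0, 0, -0.5, 0, 0, 0]
    - [0.3, 0, 0, -0.6, 0, 0, 0]
    - [0.3, 0, 0, -0.6, 0, 0, 0]

```text
clock: 12.35
tcp_pos: [0.5715, 0.1006, 0.1456]
orientation: [2.138, 2.298, 0.009]
contact_force: [0.2, 0.3, 0.2]
grip_width: 0.0256
```

Run:
```python
from h import *
plan([.5755,-.017,.14],94)
s=r.grab_frame("scene");print(blobs(s,"orange",(300,210,345,270)))
f=r.grab_frame("wrist")
a=cv2.resize(s["pixels"][230:320,260:350],(560,560),interpolation=cv2.INTER_CUBIC);b=f["pixels"][40:480,200:440];b=cv2.resize(b,(240,440));b=cv2.copyMakeBorder(b,0,120,0,0,0)
cv2.imwrite("pics/c9.png",np.hstack([a,b])[:,:,::-1])
```

```text
t 12.35 tcp [0.5715 0.1006 0.1456] yaw 94.13 F [0.2 0.3 0.2] w 0.0256
shift [-0.784 -0.03   0.036] turn [ 0.0021 -0.0005  0.0007]
[([324.9, 253.7], [321, 246, 8, 18, 106])]
```

View pics/c9.png

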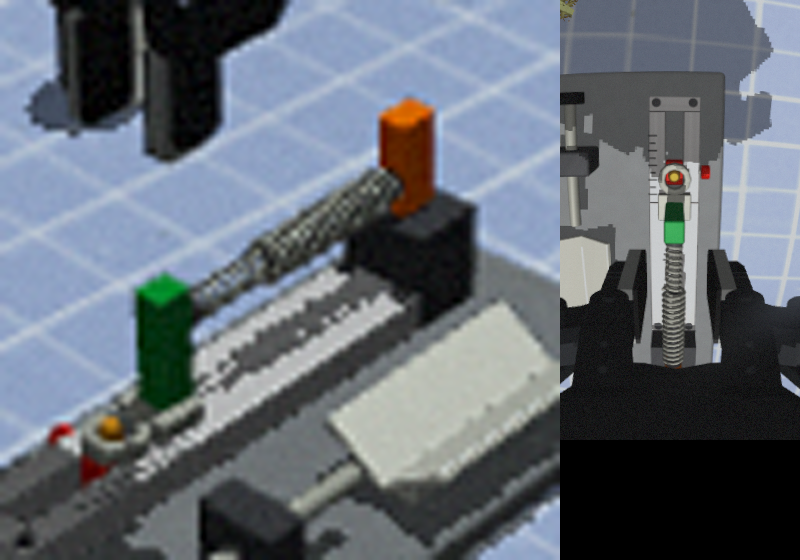

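Eye is round the post and lies flat; orange end at or just above the lug. Now close the fingers and press the orange top down gently.

send_rows:
  deltas:
    - [0.0, -0.15, 0, 0, 0, 0, 0]
    - [0.0, -0.35, -0.01, 0, 0, 0, 0]
    - [0.0, -0.55, -0.02, 0, 0, 0, 0]
    - [0.0, -0.7, -0.02, 0, 0, 0, 0]
    - [0.0, -0.784, -0.02, 0, 0, 0, 0]
    - [0.0, -0.784, -0.02, 0.03, 0, 0, 0]
    - [0.0, -0.784, -0.02, 0.1, 0, 0, 0]
    - [0.0, -0.784, -0.02, 0.17, 0, 0, 0]
    - [0.0, -0.784, -0.02, 0.22, 0, 0, 0]
    - [0.0, -0.784, -0.02, 0.23, 0, 0, 0]
    - [0.0, -0.784, -0.02, 0.23, 0, 0, 0]
  squeeze: 40

```text
clock: 13.37
tcp_pos: [0.5739, -0.0171, 0.1061]
orientation: [-2.137, -2.3, 0.002]
contact_force: [-0.3, 0.5, 0.4]
grip_width: -0.0001
```

Run:
```python
from h import *
plan([.5755,-.0175,.1],94)
```

```text
t 13.37 tcp [ 0.5739 -0.0171  0.1061] yaw 94.22 F [-0.3  0.5  0.4] w -0.0001
shift [-0.003  0.01   0.04 ] turn [-0.0007 -0.0002  0.0012]
```

send_rows:
  deltas:
    - [0.0, 0, 0.01, 0.02, 0, 0, 0]
    - [0.0, 0, 0.01, 0.035, 0, 0, 0]
    - [0.0, 0, 0.01, 0.043, 0, 0, 0]
    - [0.0, 0, 0.01, 0.05, 0, 0, 0]
    - [0.0, 0, 0.01, 0.05, 0, 0, 0]

```text
clock: 13.78
tcp_pos: [0.5764, -0.0184, 0.1]
orientation: [2.14, 2.299, 0.001]
contact_force: [0.7, 0.7, 0.3]
grip_width: -0.0
```

send_rows:
  deltas:
    - [0.0, 0, 0, 0.006, 0, 0, 0]
    - [0.0, 0, 0, 0.006, 0, 0, 0]

```text
clock: 13.95
tcp_pos: [0.5766, -0.0186, 0.0993]
orientation: [2.14, 2.299, 0.001]
contact_force: [0.3, -1.2, 2.6]
grip_width: -0.0
```

send_rows:
  deltas:
    - [0.0, 0, 0, 0.006, 0, 0, 0]
    - [0.0, 0, 0, 0.01, 0, 0, 0]
    - [0.0, 0, 0, 0.01, 0, 0, 0]

```text
clock: 14.2
tcp_pos: [0.577, -0.0186, 0.099]
orientation: [2.14, 2.298, 0.001]
contact_force: [-3.9, -1.4, 13.7]
grip_width: 0.0
```

send_rows:
  deltas:
    - [0.0, 0, 0, 0.006, 0, 0, 0]
    - [0.0, 0, 0, 0.008, 0, 0, 0]
    - [0.0, 0, 0, 0.008, 0, 0, 0]

```text
clock: 14.45
tcp_pos: [0.5774, -0.0186, 0.0989]
orientation: [2.139, 2.297, 0.001]
contact_force: [-4.2, -1.6, 22.1]
grip_width: -0.0002
```

send_rows:
  deltas:
    - [0.0, 0, 0, -0.1, 0, 0, 0]
    - [0.0, 0, 0, -0.3, 0, 0, 0]
    - [0.0, 0, 0, -0.5, 0, 0, 0]
    - [0.0, 0, 0, -0.7, 0, 0, 0]
    - [0.0, 0, 0, -0.7, 0, 0, 0]
    - [0.0, 0, 0, -0.7, 0, 0, 0]

```text
clock: 14.95
tcp_pos: [0.5773, -0.0183, 0.203]
orientation: [2.139, 2.297, 0.004]
contact_force: [0.2, -0.5, -1.0]
grip_width: -0.0002
```

Run:
```python
from h import *
o=r.get_obs();print(o["clock"],o["tcp_pos"],o["contact_force"])
s=r.grab_frame("scene");print(blobs(s,"orange",(300,210,345,270)),blobs(s,"green",(260,240,345,320)))
a=cv2.resize(s["pixels"][230:320,260:350],(560,560),interpolation=cv2.INTER_CUBIC)
cv2.imwrite("pics/c10.png",a[:,:,::-1])
```

```text
14.95 [ 0.57725195 -0.01826199  0.20298127] [ 0.18254314 -0.47919997 -0.97251259]
[([324.9, 254.2], [321, 247, 9, 18, 97])] [([286.0, 284.7], [282, 274, 9, 22, 172])]
```

View pics/c10.png

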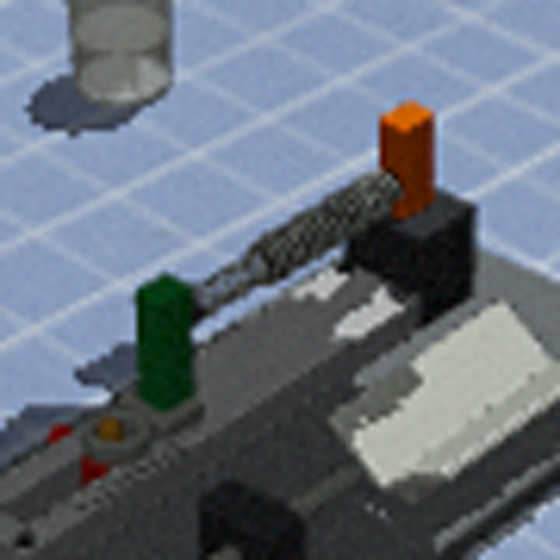

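Orange rests on the lug and the eye is round the post; the arm is 10 cm clear of everything.

```bash
python3 -c "
from bench import r
print(r.hand_in())"
```

```text
the job is handed in; nothing more can be done
None
```

The spring is refitted and the job is handed in, at about 15 s on the clock. The hand-in reports no verdict, so I can't confirm the judged result.

**What I did**
- I gripped the steel spring by the green block and put the pin in the lug hole. It stopped on the lug at about 15.6 N.
- I lifted it about 13.5 mm and stretched it roughly 30 mm. I checked in the wrist picture that the eye was over the post, within about 1 mm.
- I lowered the eye until it stopped on the deck (about 11 N) and let go.
- I pressed the orange end down with closed fingers. It stopped where the block should rest on the lug; I pressed on to 22 N and it moved only another 0.1 mm.

**Last checks**
- The last picture shows the eye round the post and lying flat, the orange block on the lug, and the spring taut. The arm was about 10 cm clear, reading about 1 N.
- The orange block sits about 3 mm nearer the post than when first seated. I put this down to the pull drawing the pin across the play in the hole; it should be within the 6 mm allowed, but I did not measure it further.
- My position estimates from the different cameras disagreed by 2 to 4 mm.
- I kept clear of the cup, dropper bottle and timer, but did not measure them again at the end.

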